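# Padlock the quarantine case on a circuit-board bench

## Task

The red case of quarantined circuit boards is shut: now padlock it. Stand the open padlock under the hasp tab on the front of the case, turn its shackle so that the free leg drops through the eye of the tab, and press the shackle firmly but gently down into the lock until the pawl inside clicks and holds it shut. Feel for it and never force the shackle; leave the lock standing there closed, and leave the other things on the bench as they are.

Things in the scene. Friction and masses are not known exactly. Their poses are not given: they have to be found in the camera images.
- padlock: Loose brass padlock, open: body 50 long (x) x 22 thick (y) x 42 high, about 350 g, standing on its flat base. Origin: centre of the base; x runs from the heel leg to the hole for the toe leg. 8 mm steel shackle, 38 mm over its legs, legs 30 mm apart: heel leg captive at x=-15, toe leg free. Grip the body across y, e.g. round the heel leg, upper 15-20 mm.
- toe (a point): Lowest point of the shackle's rounded free (toe) leg, 30 mm from the heel leg's axis. Open it hangs 10 mm above the body's top face (4 mm above the tab's top); shut it is 13 mm inside the body.
- bow (a point): Top of the shackle's bow, midway between the legs (the place to press). The bow is an 8 mm bar, straight for its middle 14 mm. Height over the padlock's base: 91 mm open, 68 mm with lift 0. Turning the shackle carries it on a 15 mm circle about the heel leg.
- toe_hole (a point): Centre of the 10 mm hole for the toe leg in the padlock's top face: 15 mm from the body's middle towards +x, 42 mm above its base; 10 mm from the end face. Its axes are the padlock's.
- shackle (a joint): Swing of the shackle about the upright heel leg, rad, positive anticlockwise from above. 0: toe leg over its hole; near 3.14 (the start): turned right away, pointing from the heel leg to the padlock's -x. Free either way round (-3.4 to 3.4), stays where it is left (0.2 N at the toe turns it). It shuts only at 0; the rounded toe finds its hole from within about 0.1 rad.
- shackle_lift (a joint): Rise of the shackle, m: 0.023 open (a spring holds it up), 0 pushed to the stop. Pressed slowly (8 mm/s) it takes 3 N at first, 6 at 0.010, 10-15 near 0.005 where the pawl gives way (more if rushed), then eases; the pawl snaps in just above the hard stop. Never load it over 35 N. Let go, it rests at about 0.002 if locked; if not, it springs back up.
- eye (a point): Centre of the 12 mm round eye in the case's hasp tab, at the tab's top face. Axes are the case's. The tab is flat steel, 4 mm thick, 26 wide, standing 23.5 out from the case's front; the eye is 10.5 mm before that face. Its underside is 44 mm over the mat: a padlock body slides beneath with 2 mm to spare, and with its end against the case its toe hole lies under the eye.
- case: Fixed red steel case, shut, 180 deep (x) x 260 wide (y) x 70 high, on the mat. Origin: middle of its underside; -x is the outward direction of its front, where the hasp tab is, in the middle. Two draw latches on the front 85 mm either side of it stand out 10 mm.
- platform: Fixed height-adjustable bench platform, 500 (x) x 880 (y), with a green mat on which all these things stand. Origin: under its centre; the mat's top is 30 mm above the origin and its height differs from run to run.
- board: Bystander: loose green circuit board, 120 x 85 x 12, lying flat; origin under its centre.
- driver: Bystander: loose screwdriver with red handle, 170 long, lying; origin under its middle.
- flux: Bystander: white bottle with red cap, 42 diameter, 100 high, standing; origin under its centre.
- tape: Bystander: roll of amber tape, 80 diameter, 19 high, lying flat; origin under its centre.
- tray: Bystander: small black open tray, 100 x 75 x 35; origin under its centre.
- bridge_block: Bystander: blue block, a small test adapter, 60 x 40 x 28; origin under its centre.
- key_tag: Bystander: the brass key with its yellow tag, 76 long, 4 thick, lying on the case's lid; origin under the key's head.

How it is judged:
By the outcome, as a careful person would: the job done as asked, in the order asked, and still so for the second after the job is handed in, with the robot touching nothing.
It also fails if it takes over 64 s, if anything falls off the work surface, if the arm or the gripper's body presses on something with over 40 N, if the wrist force passes 120 N, or if a joint passes its speed limit or range.

## Robot

A 7-joint arm with a two-finger parallel gripper is mounted at the origin on the work surface. World frame = base frame: x ahead of the robot, y to its left, z up, the work surface at z = 0. Lengths are in m, angles in rad, forces in N, time in s.
With the tool pointing down it reaches from about 0.4 to 0.85 m from the base axis. Payload 6.9 kg.
Tool frame: the origin (TCP) lies midway between the tips of the shut fingers; the grasp point (between the pads) lies behind it (ctrl.pinch_z is the z of the grasp point in the tool frame, in m); z points along the fingers, y is the direction in which the jaws open and shut (so a half turn about z gives the same grasp; the last joint's range is limited). The gripper opens to 85 mm and grips with 20 to 120 N. Pads are 22 mm wide; open, the fingers measure 114 mm over their backs; the gripper's body (76 mm by 85 mm) begins 54 mm behind the grasp point. The pads swing forward as they close: fully open they stand 13 mm farther back than shut.
Start: joints at [1.381, 0.507, -0.238, 1.5, 0.126, 1.149, -0.155], TCP at [0.182, -0.598, 0.231] pointing down, gripper open.
Joint ranges: [-3.08, 3.08], [-0.24, 2.05], [-1.43, 1.35], [0, 2.5], [-1.52, 4.66], [0.17, 1.96], [-2.89, 2.89]. Speed limits (rad/s): [2.39, 2.39, 3.14, 3.14, 3.14, 3.14, 3.14].

## Interface

Orientations are given as a unit quaternion [w, x, y, z].
In Python, from station import ctrl, get_state, vision, ticket, models gives the robot as it stands. Calls block until the motion is done:
- ctrl.movep(position, orientation): joint-space move of the TCP to a pose.
- ctrl.movel(position, frame=None, max_speed=0.15): straight line of the TCP; frame=None keeps the orientation; max_speed is the mean speed in m/s.
- ctrl.set_joints(angles): joint-space move.
- ctrl.ungrasp() and ctrl.close_gripper(force=None): open the fingers fully, or close them until they stop; force is the grip in N (None keeps the last).
- ctrl.pause(seconds).
- ctrl.ik(position, orientation): joint angles nearest the present ones, or None.
- get_state(): the state.
- vision.grab_frame(name): name is "scene" or "side" or "wrist"; returns (picture, depth): 384x512x3 uint8, blue, green, red; 384x512 float32, m along the optical axis (not along the pixel's ray), 0 where there is no reading.
- vision.camera_info(name): a dict with "mtx" (3x3 intrinsics, pixels), "R" (3x3) and "t" (3): a world point X has camera coordinates R X + t; the wrist camera has in their place "hand_eye" (4x4, takes a point from camera to tool coordinates, whose origin is the TCP and whose axes are the flange's). Camera axes: x right, y down, z forward; pixel columns grow to the right and rows downward; lengths in m; the calibration is good to about 2 mm. A picture is of the moment at which its call begins: read the wrist's pose just before it. camera_info takes no time and is no camera call.
A pose or a line that the arm cannot do raises ctrl.Unreachable and nothing moves.
- ticket.close_job(): hands the job in, once; it reports no verdict.
Trained networks look in the newest picture that a camera, given by its name, has taken for a name from the list of things; names that differ only in an ending like _2 or _b are one class to them, and where a whole thing is asked for, a point or a joint stands for the part that bears it (a point fixed in the world has none). Each returns a list of dicts, best first, with "p" (0 to 1); they miss things now and then, are a little off and sometimes report something else, mostly with a low value. They report only what shows in the picture. A call takes as long as a camera call.
- models.recognise(camera, target): "point" ([column, row] in pixels, amid what is visible of it).
- models.masks_of(camera, target): "mask" (384x512 bool, what is visible of it) and "point" ([column, row] in pixels, amid what is visible of it).
The state is a dict: "time": time; "qpos": joint angles; "qd": joint speeds; "tau": joint torques, N m; "tcp_pos": TCP position; "eef_rot": TCP orientation; "contact_force": force on the tool from outside, world axes, zero at the start; "wrist_torque": the same for the moment, N m; "width": finger opening in m.
Only numpy, scipy, OpenCV 4.12 (cv2) and the standard library are available. Lean on these libraries where they do the work, as an engineer would, in place of code of your own. Each camera call takes 0.05 s, during which the arm holds its last target. There are 200 camera calls.

## Working session

There is one attempt and no reset: what is moved stays moved. The work goes in short steps, each a Python script; the robot and the scene stay as the last script left them, time stands still between calls to the robot, and variables do not carry over. Pictures are saved under pics/ and viewed, about 8 in all and at most 12, crops included, and the job is handed in when it is done.

```bash
ls; mkdir -p pics; cat > h.py <<'E'
import numpy as np, cv2
from station import ctrl, get_state, vision, ticket, models
from scipy.spatial.transform import Rotation as Rn
def Rq(q): return Rn.from_quat(np.r_[q[1:],q[0]])
def qw(R): q=R.as_quat(); return np.r_[q[3],q[:3]]
def ext(cam, st=None):
    """camera->world 4x4"""
    c=vision.camera_info(cam); T=np.eye(4)
    if cam=='wrist':
        B=np.eye(4); B[:3,:3]=Rq(st['eef_rot']).as_matrix(); B[:3,3]=st['tcp_pos']
        return B@np.array(c['hand_eye'])
    T[:3,:3]=c['R'].T if hasattr(c['R'],'T') else np.array(c['R']).T
    T[:3,3]=-T[:3,:3]@np.array(c['t']); return T
def cloud(cam,d,st=None):
    K=np.array(vision.camera_info(cam)['mtx']); v,u=np.mgrid[:384,:512]
    P=np.stack([(u-K[0,2])/K[0,0]*d,(v-K[1,2])/K[1,1]*d,d],-1)
    T=ext(cam,st); W=P@T[:3,:3].T+T[:3,3]; W[d<=0]=np.nan; return W
def proj(cam,X,st=None):
    K=np.array(vision.camera_info(cam)['mtx']); T=np.linalg.inv(ext(cam,st))
    p=(np.atleast_2d(X)@T[:3,:3].T+T[:3,3])@K.T; return p[:,:2]/p[:,2:]
E
python3 - <<'E'
from h import *
s=get_state(); print({k:np.round(v,3) for k,v in s.items()}, ctrl.pinch_z)
im=[]
for c in ['scene','side']:
    p,d=vision.grab_frame(c); im.append(p); W=cloud(c,d); np.save(f'{c}_W.npy',W); np.save(f'{c}_p.npy',p)
    print(c,'cam at',ext(c)[:3,3].round(3))
    for t in ['padlock','shackle','toe','bow','toe_hole','eye','case','platform','flux','driver','board','tape','tray','bridge_block']:
        r=models.masks_of(c,t)[:2] if t not in('toe','bow','toe_hole','eye') else models.recognise(c,t)[:2]
        for x in r:
            o=np.nanmedian(W[x['mask']],0).round(3) if 'mask' in x else W[int(x['point'][1]),int(x['point'][0])].round(3)
            print(t,round(x['p'],2),np.round(x['point'],1),o, x['mask'].sum() if 'mask' in x else '')
    cv2.imwrite(f'pics/{c}.png',p)
print(get_state()['time'])
E
```

```text
pics
{'time': np.float64(0.0), 'qpos': array([ 1.381,  0.508, -0.238,  1.501,  0.126,  1.149, -0.155]), 'qd': array([-0.001, -0.   , -0.001,  0.002, -0.001, -0.001, -0.   ]), 'tau': array([-0.0000e+00, -6.2059e+01, -2.1860e+00, -2.4965e+01,  1.3000e-02,
        1.2000e-02,  0.0000e+00]), 'tcp_pos': array([ 0.181, -0.598,  0.23 ]), 'eef_rot': array([-0.001,  0.989,  0.147, -0.   ]), 'contact_force': array([0.622, 0.767, 0.99 ]), 'wrist_torque': array([-0.008,  0.019, -0.017]), 'width': np.float64(0.085)} -0.0187
scene cam at [1.267 0.057 1.089]
padlock 0.69 [283.2 215. ] [0.649 0.091 0.046] 43438
padlock 0.68 [231.8 156. ] [ 0.487 -0.045  0.086] 259
shackle 0.61 [238.5 134. ] [ 0.464 -0.048  0.131] 43
toe 0.4 [234.1 136.7] [ 0.467 -0.045  0.136] 
bow 0.56 [235.8 134.5] [ 0.442 -0.045  0.114] 
bow 0.5 [232.1 156.5] [ 0.495 -0.05   0.088] 
toe_hole 0.77 [233.  156.4] [ 0.493 -0.048  0.085] 
toe_hole 0.23 [386.6 190.4] [0.559 0.353 0.051] 
eye 0.63 [106.8 215.9] [ 0.708 -0.33   0.119] 
eye 0.58 [215.5 228. ] [ 0.729 -0.07   0.116] 
case 0.74 [218.3 226.2] [ 0.725 -0.068  0.115] 8394
plat
[... 682 characters left out ...]
130.2] [ 0.458 -0.347  0.062] 613
toe 0.65 [317.6 169.5] [ 0.438 -0.046  0.128] 
bow 0.38 [304.4 183.1] [ 0.472 -0.038  0.08 ] 
toe_hole 0.72 [303.3 183.2] [ 0.474 -0.038  0.079] 
eye 0.89 [226.5 173.9] [ 0.697 -0.022  0.116] 
case 0.96 [228.1 174.6] [ 0.697 -0.017  0.115] 4430
case 0.58 [315.3 171. ] [ 0.447 -0.045  0.124] 40
platform 0.65 [263.6 254.2] [0.58  0.212 0.045] 32076
platform 0.55 [303.7 182.1] [ 0.472 -0.041  0.078] 395
flux 0.63 [239.2 117.4] [ 0.691 -0.321  0.098] 276
board 0.63 [267.1 132. ] [ 0.588 -0.332  0.051] 544
board 0.51 [311.2 167.3] [ 0.45  -0.048  0.112] 113
tape 0.79 [262.7 285.9] [0.572 0.35  0.063] 570
bridge_block 0.94 [212.9 285. ] [0.683 0.335 0.067] 469
1.5
```

```bash
python3 - <<'E'
from h import *
a=np.load('scene_p.npy');b=np.load('side_p.npy')
A=cv2.resize(a[110:300,140:310],None,fx=2.3,fy=2.3,interpolation=cv2.INTER_CUBIC); B=cv2.resize(b[130:240,170:345],None,fx=2.2,fy=2.2,interpolation=cv2.INTER_CUBIC)
h=max(A.shape[0],B.shape[0]); C=np.zeros((h,A.shape[1]+B.shape[1],3),np.uint8); C[:A.shape[0],:A.shape[1]]=A; C[:B.shape[0],A.shape[1]:]=B
cv2.imwrite('pics/c1.png',C); print(C.shape)
W=np.load('scene_W.npy').reshape(-1,3); W=W[~np.isnan(W[:,0])]
m=W[(abs(W[:,0]-.57)<.04)&(abs(W[:,1]-.1)<.05)]; print('mat z',np.median(m[:,2]))
lid=W[(abs(W[:,2]-.116)<.006)&(abs(W[:,0]-.7)<.2)&(abs(W[:,1]+.07)<.17)]
print(cv2.minAreaRect((lid[:,:2]*1000).astype(np.float32)))
print(np.array(vision.camera_info('wrist')['hand_eye']).round(3), np.array(vision.camera_info('wrist')['mtx']).round(1))
for p in ([.54,-.045,.40],[.54,-.045,.36]):
    for yaw in (0,np.pi/2,-np.pi/2,np.pi):
        q=qw(Rn.from_euler('z',yaw)*Rn.from_euler('x',np.pi)); print(p,yaw,ctrl.ik(p,q))
E
```

```text
(437, 776, 3)
mat z 0.04553181293949604
((750.8941040039062, -59.83283996582031), (286.1322937011719, 284.5162353515625), 6.145760536193848)
[[ 0.001 -0.956 -0.293  0.074]
 [ 1.     0.001  0.     0.   ]
 [ 0.    -0.293  0.956 -0.144]
 [ 0.     0.     0.     1.   ]] [[342.7   0.  253.4]
 [  0.  342.7 192.6]
 [  0.    0.    1. ]]
[0.54, -0.045, 0.4] 0 [ 0.52257952  0.33669495 -0.72904681  1.38566805  0.22242539  1.5022975
 -1.7641414 ]
[0.54, -0.045, 0.4] 1.5707963267948966 [ 0.6688557   0.39339571 -0.99720714  1.38401047  0.32800282  1.53791243
 -0.30275483]
[0.54, -0.045, 0.4] -1.5707963267948966 [-0.63672989  0.46116786  1.15251219  1.39997107 -0.41891159  1.54490752
 -2.65674009]
[0.54, -0.045, 0.4] 3.141592653589793 [ 0.79355541  0.50330793 -1.32014413  1.38277665  0.48674713  1.61702208
  1.1023665 ]
[0.54, -0.045, 0.36] 0 [ 0.50654094  0.34386667 -0.69206966  1.4764933   0.22007417  1.4002089
 -1.76482556]
[0.54, -0.045, 0.36] 1.5707963267948966 [ 0.65721151  0.39886545 -0.95611957  1.47479296  0.32594005  1.43577667
 -0.30536604]
[0.54, -0.045, 0.36] -1.5707963267948966 [-0.64650062  0.48251094  1.15265408  1.49050239 -0.44111573  1.4537716
 -2.62716423]
[0.54, -0.045, 0.36] 3.141592653589793 [ 0.78462669  0.49750307 -1.25232223  1.47352637  0.47141554  1.50737398
  1.11125592]
```

View pics/c1.png

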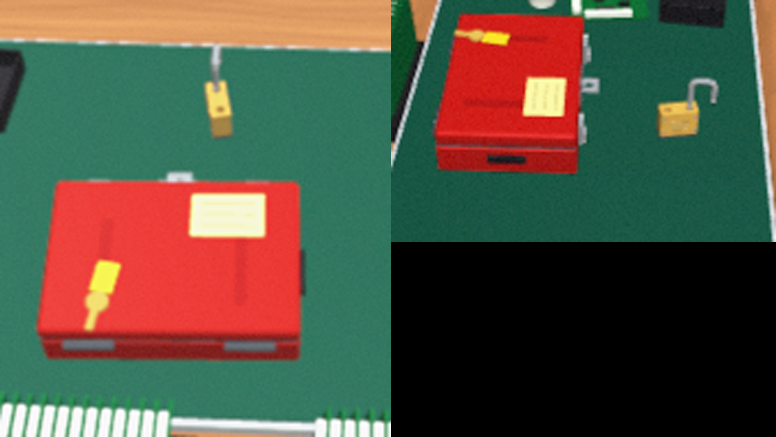

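```bash
cat > look.py <<'E'
from h import *
def look(tag,names=('padlock','shackle'),pts=('toe','bow','toe_hole','eye')):
    s=get_state(); p,d=vision.grab_frame('wrist'); W=cloud('wrist',d,s)
    np.savez(f'{tag}.npz',p=p,W=W,tcp=s['tcp_pos'],q=s['eef_rot'],d=d); cv2.imwrite(f'pics/{tag}.png',p); M={}
    for n in names:
        for x in models.masks_of('wrist',n)[:1]:
            M[n]=x['mask']; print(n,round(x['p'],2),np.round(x['point'],1),np.nanmedian(W[x['mask']],0).round(4))
    for n in pts:
        for x in models.recognise('wrist',n)[:2]:
            u=np.round(x['point']).astype(int); print(n,round(x['p'],2),np.round(x['point'],1),W[u[1],u[0]].round(4))
    return s,p,W,M
E
python3 - <<'E'
from look import *
q=qw(Rn.from_euler('x',np.pi))
for i,P in enumerate(([.545,-.055,.30],[.545,-.085,.27])):
    if i==0: ctrl.movep(P,q)
    else: ctrl.movel(P)
    s,p,W,M=look(f'w{i}'); print(s['tcp_pos'].round(4),s['eef_rot'].round(4),s['time'])
    w=W[M['padlock']] if 'padlock' in M else W.reshape(-1,3)
    w=w[(abs(w[:,2]-.0875)<.004)&(w[:,0]<.56)]
    print('lock top',len(w),cv2.minAreaRect((w[:,:2]*1000).astype(np.float32)))
    w=W.reshape(-1,3); w=w[~np.isnan(w[:,0])]
    t=w[(abs(w[:,2]-.0935)<.004)&(w[:,0]>.54)&(abs(w[:,1]+.06)<.06)]
    print('tab',len(t),np.median(t,0) if len(t) else '',cv2.minAreaRect((t[:,:2]*1000).astype(np.float32)) if len(t) else '')
    print('mat',np.median(w[(abs(w[:,0]-.52)<.02)&(abs(w[:,1]+.05)<.05)],0))
E
```

```text
padlock 0.92 [246.1 220.1] [ 0.4809 -0.0479  0.0882]
shackle 0.64 [248.6 248.5] [ 0.4616 -0.0494  0.1332]
toe 0.67 [243.9 253.2] [ 0.462  -0.0474  0.1353]
bow 0.72 [249.2 253.7] [ 0.4612 -0.0524  0.1357]
toe_hole 0.89 [244.9 217.4] [ 0.4822 -0.0475  0.0882]
toe_hole 0.52 [247.2 251.3] [ 0.4641 -0.0504  0.135 ]
eye 0.74 [272.2  49.4] [ 0.6521 -0.0734  0.1155]
eye 0.47 [247.1 252. ] [ 0.464  -0.0504  0.1369]
[ 0.545  -0.0561  0.2998] [ 2.e-04  1.e+00 -8.e-04 -2.e-04] 3.8417
lock top 739 ((482.91259765625, -46.646453857421875), (50.41590118408203, 22.128618240356445), 12.343440055847168)
tab 497 [ 0.6009934  -0.07933478  0.0942192 ] ((601.53662109375, -49.041622161865234), (22.247060775756836, 86.31450653076172), 1.4612035751342773)
mat [ 0.52473998 -0.04711255  0.04669455]
padlock 0.68 [216.3 225.9] [ 0.4815 -0.0494  0.088 ]
shackle 0.85 [217.5 265.8] [ 0.4621 -0.0505  0.1328]
toe 0.91 [216.1 267.3] [ 0.4626 -0.0513  0.1345]
bow 0.67 [216.5 268.4] [ 0.4626 -0.0515  0.1363]
toe_hole 0.9 [218.6 227.4] [ 0.4829 -0.0503  0.0889]
toe_hole 0.61 [469.1 240.6] [ 0.4484 -0.3366  0.0485]
eye 0.94 [238.4  48.6] [ 0.6489 -0.073   0.1165]
[ 0.5449 -0.085   0.2699] [-4.e-04  1.e+00 -4.e-04 -4.e-04] 4.625
lock top 881 ((482.9148254394531, -46.62150955200195), (50.71197509765625, 22.685503005981445), 12.986328125)
tab 590 [ 0.60152544 -0.07826853  0.0942414 ] ((601.3504028320312, -49.1161994934082), (22.376367568969727, 86.0951919555664), 1.774744987487793)
mat [ 0.521407   -0.04325407  0.04657093]
```

View pics/w0.png

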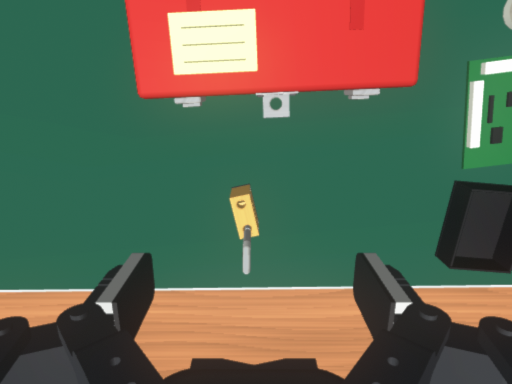

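```bash
python3 - <<'E'
from h import *
cr=[]
for i in range(2):
    z=np.load(f'w{i}.npz'); s=dict(tcp_pos=z['tcp'],eef_rot=z['q']); W=z['W'];p=z['p']
    w=W.reshape(-1,3); w=w[~np.isnan(w[:,0])]
    lid=w[(w[:,2]>.108)&(w[:,2]<.122)&(w[:,0]>.58)&(w[:,0]<.68)]
    ys=np.arange(-.19,.05,.006); e=np.array([[np.percentile(lid[abs(lid[:,1]-y)<.003][:,0],1),y] for y in ys if (abs(lid[:,1]-y)<.003).sum()>5])
    f=np.polyfit(e[:,1],e[:,0],1); r=e[:,0]-np.polyval(f,e[:,1]); k=abs(r)<.002; f=np.polyfit(e[k,1],e[k,0],1)
    print('front x= %.4f + %.4f*y  std %.4f n%d lid z %.4f'%(f[1],f[0],r[k].std(),k.sum(),np.median(lid[:,2])), 'yaw deg',-np.degrees(np.arctan(f[0])),'x at eye y',np.polyval(f,-.0785))
    # tab: bright grey region near the projected tab
    c=np.round(proj('wrist',[[.603,-.0785,.0945]],s)[0]).astype(int); x0,y0=c-22
    g=p[y0:y0+44,x0:x0+44].astype(int); cr.append(cv2.resize(p[y0:y0+44,x0:x0+44],None,fx=8,fy=8,interpolation=cv2.INTER_NEAREST))
    red=g[...,2]; grey=(g[...,2]>110)&(abs(g[...,2]-g[...,1])<35)
    n,l,st,ce=cv2.connectedComponentsWithStats(grey.astype(np.uint8)); j=1+np.argmax(st[1:,4])
    blob=(l==j).astype(np.uint8); fill=np.zeros_like(blob); cs,_=cv2.findContours(blob,cv2.RETR_EXTERNAL,cv2.CHAIN_APPROX_NONE); cv2.drawContours(fill,cs,-1,1,-1)
    hole=cv2.morphologyEx(fill-blob,cv2.MORPH_OPEN,np.ones((3,3),np.uint8)); m=cv2.moments(hole,True); u=np.array([m['m10']/m['m00']+x0,m['m01']/m['m00']+y0])
    K=np.array(vision.camera_info('wrist')['mtx']); T=ext('wrist',s); dr=T[:3,:3]@np.r_[(u-K[:2,2])/np.diag(K)[:2],1]; o=T[:3,3]
    for h in (.0942,): X=o+dr*(h-o[2])/dr[2]
    print('eye px',u,'area',m['m00'],'world',X.round(4))
    tw=W[y0:y0+44,x0:x0+44][blob>0]; tw=tw[abs(tw[:,2]-.0942)<.003]; print('tab rect',cv2.minAreaRect((tw[:,:2]*1000).astype(np.float32)))
    (globals().setdefault('L',[])).append((o,dr/np.linalg.norm(dr)))
A=sum(np.eye(3)-np.outer(d,d) for o,d in L); b=sum((np.eye(3)-np.outer(d,d))@o for o,d in L); print('triang eye',np.linalg.solve(A,b).round(4))
cv2.imwrite('pics/eye.png',np.hstack(cr))
E
```

```text
front x= 0.6122 + -0.0422*y  std 0.0005 n40 lid z 0.1164 yaw deg 2.414698181429197 x at eye y 0.61550184489173
eye px [275.50943396 103.21698113] area 106.0 world [ 0.6046 -0.0787  0.0942]
tab rect ((602.3310546875, -79.13924407958984), (22.21269416809082, 25.971601486206055), 2.1011505126953125)
front x= 0.6122 + -0.0427*y  std 0.0006 n40 lid z 0.1164 yaw deg 2.4447275301539344 x at eye y 0.615563970722262
eye px [245.95275591 104.51181102] area 127.0 world [ 0.6046 -0.0787  0.0942]
tab rect ((602.3152465820312, -79.10169219970703), (22.13068962097168, 25.932397842407227), 2.5975289344787598)
triang eye [ 0.6046 -0.0787  0.0941]
```

View pics/eye.png

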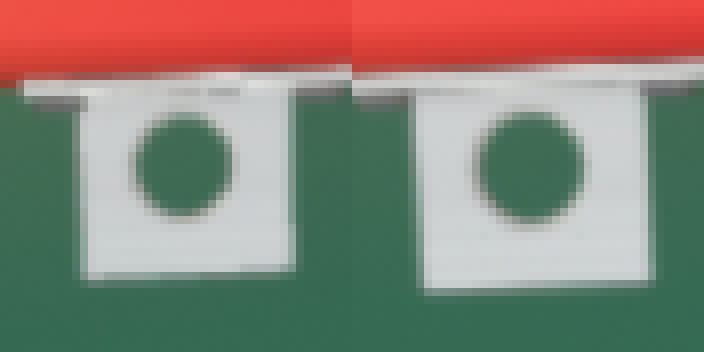

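```bash
python3 - <<'E'
from look import *
def Q(deg): return qw(Rn.from_euler('z',deg,degrees=True)*Rn.from_euler('x',np.pi))
c=np.array([.4829,-.0466]); a=np.radians(12.6); heel=c-.015*np.array([np.cos(a),np.sin(a)])
Z=.0695
ctrl.movep([*heel,.17],Q(12.6)); ctrl.movel([*heel,Z])
s=get_state(); print(s['time'],s['tcp_pos'].round(4),s['contact_force'].round(1))
ctrl.close_gripper(force=30); s=get_state(); print('w',s['width'],s['contact_force'].round(1),s['tcp_pos'].round(4),s['time'])
if .018<s['width']<.027:
    z=s['tcp_pos'][2]+.0006
    a=np.radians(2.43); u=np.array([np.cos(a),np.sin(a)]); eye=np.array([.6046,-.0787])
    P=eye-u*(.030+.035); ctrl.movel([*s['tcp_pos'][:2],z],max_speed=.02)
    ctrl.movel([*P,z],Q(2.43),max_speed=.06)
    s=get_state(); print(s['tcp_pos'].round(4),s['contact_force'].round(1),s['width'],s['time'])
    s,p,W,M=look('g0',names=('padlock',)); 
E
```

```text
6.375 [ 0.4692 -0.0498  0.0702] [-0.5  0.9  0.1]
w 0.02131131127548767 [-1.1  0.8  5.7] [ 0.4683 -0.0497  0.0698] 6.975
[ 0.5393 -0.0813  0.0705] [ 0.5  0.1 -4.6] 0.021334591921458267 8.675
padlock 0.63 [252.1 243.5] [ 0.5542 -0.0813  0.0889]
toe 0.91 [253.  327.3] [ 0.5431 -0.0816  0.1251]
bow 0.91 [253.5 328.7] [ 0.5428 -0.0819  0.1257]
toe_hole 0.78 [253.3 242.2] [ 0.5541 -0.081   0.0876]
eye 0.84 [256.5  49.8] [ 0.6233 -0.0788  0.1165]
```

View pics/g0.png

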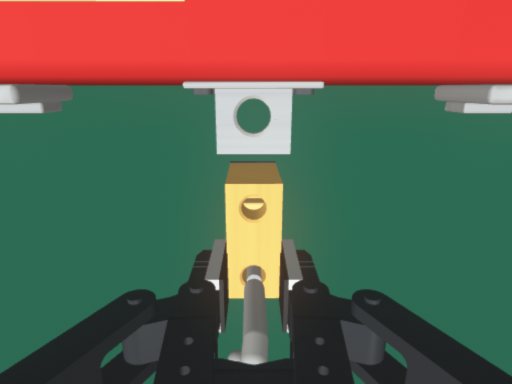

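```bash
python3 - <<'E'
from look import *
a=np.radians(2.43); u=np.array([np.cos(a),np.sin(a),0])
s=get_state(); P=np.r_[np.array([.6046,-.0787])-u[:2]*.065,s['tcp_pos'][2]-.0003]
ctrl.movel(P+u*.029,max_speed=.05); ctrl.pause(.1); s=get_state(); f0=s['contact_force']; print(f0.round(1),s['tcp_pos'].round(4),s['time'])
d=.029
while d<.0385:
    d+=.0005; ctrl.movel(P+u*d,max_speed=.012); s=get_state(); f=(s['contact_force']-f0)
    if abs(f@u)>3 or abs(f[1])>4: break
print('d',d,f.round(1),s['tcp_pos'].round(4),s['width'],s['time'])
look('g1',names=('padlock',)); print(get_state()['contact_force'].round(1))
E
```

```text
[-0.1  0.3 -3.6] [ 0.5682 -0.0803  0.0701] 9.8083
d 0.036500000000000005 [-5.6 -0.3  2.6] [ 0.5753 -0.08    0.07  ] 0.021649395136046436 13.5583
padlock 0.75 [253.8 285.8] [ 0.5782 -0.0803  0.0891]
toe 0.59 [254.6 329. ] [ 0.5792 -0.0809  0.1256]
bow 0.94 [255.9 329.8] [ 0.5787 -0.0812  0.1254]
toe_hole 0.58 [252.7 283.8] [ 0.5793 -0.0802  0.1008]
eye 0.81 [256.8 107. ] [ 0.6449 -0.0785  0.1177]
[-5.1 -0.6 -1.2]
```

View pics/g1.png

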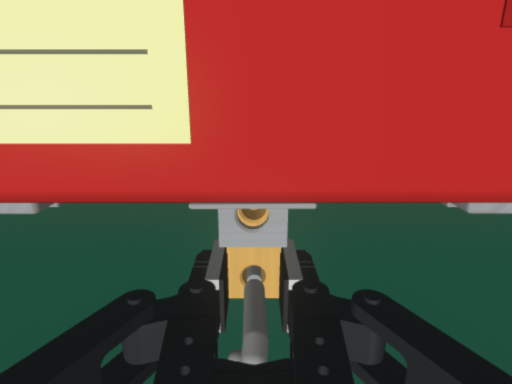

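```bash
python3 - <<'E'
from look import *
a=np.radians(2.43); u=np.array([np.cos(a),np.sin(a),0]); v=np.array([-u[1],u[0],0])
s=get_state(); P=np.array(s['tcp_pos']); H=np.array([*P[:2],0]); np.save('H.npy',H)
ctrl.movel(P-u*.0004-[0,0,.0008],max_speed=.01); print(get_state()['contact_force'].round(1))
ctrl.ungrasp(); s=get_state(); print('rel',s['contact_force'].round(1),s['time'])
ctrl.movel([*P[:2],.153]); ctrl.close_gripper()
def fp(deg,gap=.001):
    f=np.radians(deg); r=np.cos(f)*u+np.sin(f)*v; t=-np.sin(f)*u+np.cos(f)*v
    lag=.011*abs(np.sin(f))+.0145*abs(np.cos(f))+.004+gap
    return H+.024*r+lag*t
p=fp(180,.008); ctrl.movel([*p[:2],.153]); ctrl.movel([*p[:2],.120]); f0=get_state()['contact_force']
mx=0
for d in range(180,9,-17):
    p=fp(d); ctrl.movel([*p[:2],.120],max_speed=.05); f=get_state()['contact_force']-f0; mx=max(mx,np.linalg.norm(f))
print('max f',mx,get_state()['time'])
q=fp(10,.012); ctrl.movel([*q[:2],.120]); ctrl.movel([*H[:2],.175])
look('s0'); print(get_state()['time'])
E
```

```text
[-4.1  0.4  5.9]
rel [-0.2 -0.6  0.1] 14.8083
max f 2.0334175555505407 20.7167
padlock 0.98 [251.2 191.1] [ 0.5886 -0.0783  0.1194]
shackle 0.91 [247.1 189.1] [ 0.5939 -0.0752  0.1347]
toe 0.8 [245.4 193.3] [ 0.5939 -0.0751  0.138 ]
bow 0.74 [245.9 194.1] [ 0.5931 -0.0757  0.1372]
toe_hole 0.57 [249.1 190. ] [ 0.5952 -0.0772  0.1363]
eye 0.65 [254.4  75.5] [ 0.6559 -0.0774  0.115 ]
21.9167
```

View pics/s0.png

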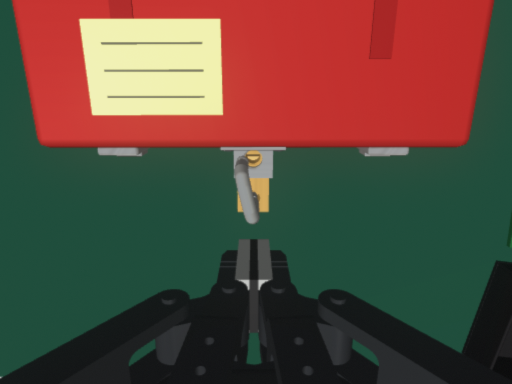

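```bash
python3 - <<'E'
from look import *
a=np.radians(2.43); u=np.array([np.cos(a),np.sin(a),0]); H=np.load('H.npy')
ctrl.ungrasp(); B=H+.020*u
ctrl.movel([*B[:2],.175]); ctrl.movel([*B[:2],.123],max_speed=.08); f0=get_state()['contact_force']
ctrl.close_gripper(force=20); s=get_state(); print('w',s['width'],(s['contact_force']-f0).round(1),s['tcp_pos'].round(4),s['time'])
ctrl.ungrasp(); C=H-.015*u; ctrl.movel([*B[:2],.165]); ctrl.movel([*C[:2],.175])
s,p,W,M=look('s1'); print(s['time'])
w=W.reshape(-1,3); w=w[~np.isnan(w[:,0])]; w=w[(w[:,2]>.126)&(w[:,2]<.142)&(np.linalg.norm(w[:,:2]-H[:2]-.015*u[:2],axis=1)<.03)]
r=(w[:,:2]-H[:2])@np.array([[u[0],-u[1]],[u[1],u[0]]]); k=np.polyfit(r[:,0],r[:,1],1); print(len(w),'bow line yaw rel deg',np.degrees(np.arctan(k[0])),'range',r.min(0),r.max(0),'y at heel',k[1], 'top z',np.percentile(w[:,2],95))
cv2.imwrite('pics/s1c.png',cv2.resize(p[90:290,170:340],None,fx=3,fy=3,interpolation=cv2.INTER_CUBIC))
E
```

```text
w 0.007362652161699945 [0.8 0.3 1.1] [ 0.5954 -0.079   0.1231] 24.475
padlock 0.95 [255.2 166.9] [ 0.5876 -0.0795  0.1289]
shackle 0.58 [251.5 165. ] [ 0.5934 -0.0792  0.135 ]
toe 0.6 [252.7 164.2] [ 0.5951 -0.0798  0.1374]
bow 0.89 [249.9 165.6] [ 0.5937 -0.0782  0.1365]
bow 0.49 [252.  168.3] [ 0.593  -0.0793  0.1381]
toe_hole 0.95 [252.  168.5] [ 0.593  -0.0793  0.1381]
eye 0.76 [252.3  61.6] [ 0.6478 -0.0769  0.1164]
eye 0.46 [493.7 290.5] [ 0.4755 -0.2942  0.0589]
26.0333
893 bow line yaw rel deg 0.0059700036797897425 range [-0.00323813 -0.00406855] [0.03344564 0.00389084] y at heel -0.00011079526077231135 top z 0.13757489261635383
```

View pics/s1c.png

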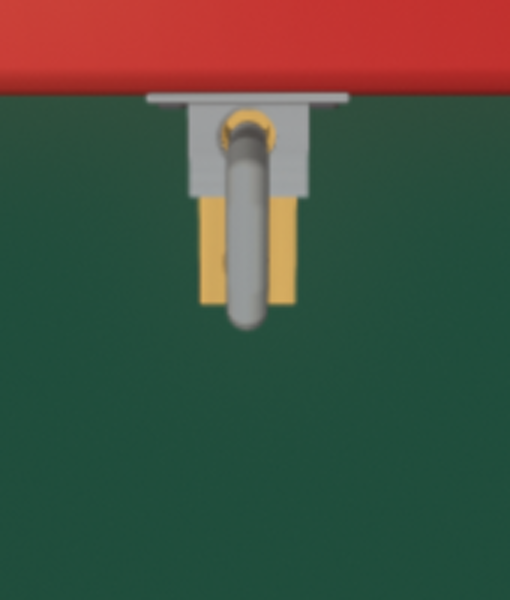

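```bash
python3 - <<'E'
from look import *
a=np.radians(2.43); u=np.array([np.cos(a),np.sin(a),0]); H=np.load('H.npy'); B=H+.015*u
ctrl.movel([*B[:2],.175]); ctrl.close_gripper(force=60); ctrl.movel([*B[:2],.142]); ctrl.pause(.1)
f0=get_state()['contact_force']; z=.142; L=[]; z0=None; stop=''
while get_state()['time']<50:
    lift=(z-z0+.023) if z0 else .03
    z-=.001 if lift>.010 else .0004
    ctrl.movel([*B[:2],z],max_speed=.008); s=get_state(); f=s['contact_force']-f0; tz=s['tcp_pos'][2]; L.append((z,tz,f[2],np.hypot(*f[:2])))
    if z0 is None and f[2]>1.5: z0=tz+.0005
    lm=(tz-z0+.023) if z0 else .03
    if f[2]>24: stop='F'; break
    if lm>.009 and f[2]>14: stop='jam'; break
    if lm<.0025 and f[2]>18: stop='bottom'; break
    if lm<-.003 : stop='low'; break
print(stop,'z0',z0,s['time'])
for l in L: print(*np.round([l[0]*1e3,l[1]*1e3,l[2],l[3]],2),end=' | ')
E
```

```text
bottom z0 0.13671427725750185 40.9417
141.0 141.47 0.41 0.81 | 140.0 139.97 0.62 0.83 | 139.0 138.91 0.15 0.81 | 138.0 137.95 -0.78 0.4 | 137.0 136.91 -1.32 0.83 | 136.0 136.21 1.9 0.15 | 135.0 135.14 2.75 0.98 | 134.0 134.04 2.46 0.81 | 133.0 133.02 2.45 0.89 | 132.0 132.0 2.97 0.64 | 131.0 131.0 3.21 2.34 | 130.0 130.02 3.14 1.8 | 129.0 129.0 4.42 2.14 | 128.0 128.01 4.66 1.61 | 127.0 127.0 4.43 1.59 | 126.0 126.02 4.28 1.77 | 125.0 125.11 6.09 0.72 | 124.0 124.16 4.57 1.57 | 123.0 123.15 6.15 1.01 | 122.6 122.78 5.56 1.4 | 122.2 122.44 6.83 0.99 | 121.8 122.14 6.45 1.78 | 121.4 121.85 7.19 1.74 | 121.0 121.51 7.59 0.71 | 120.6 121.16 7.89 0.92 | 120.2 120.76 9.62 0.86 | 119.8 120.4 9.09 0.77 | 119.4 120.03 8.52 1.32 | 119.0 119.74 9.73 0.3 | 118.6 119.32 9.12 0.43 | 118.2 118.9 9.57 1.38 | 117.8 118.59 9.78 0.32 | 117.4 118.13 9.63 0.61 | 117.0 117.82 10.25 0.63 | 116.6 117.49 11.38 0.59 | 116.2 117.02 10.2 0.83 | 115.8 116.4 9.15 1.06 | 115.4 115.9 7.14 0.91 | 115.0 115.44 6.48 1.19 | 114.6 114.86 6.37 1.76 | 114.2 114.45 5.97 2.35 | 113.8 114.24 7.21 1.72 | 113.4 113.89 8.89 0.68 | 113.0 113.53 8.28 1.01 | 112.6 113.14 8.08 1.14 | 112.2 112.9 9.51 0.41 | 111.8 112.81 12.29 0.68 | 111.4 112.72 13.58 0.82 | 111.0 112.62 15.91 2.28 | 110.6 112.55 19.39 3.22 |
```

```bash
python3 - <<'E'
from look import *
a=np.radians(2.43); u=np.array([np.cos(a),np.sin(a),0]); H=np.load('H.npy'); B=H+.015*u
for z in (.1126,.1136,.1146,.1156,.117,.120):
    ctrl.movel([*B[:2],z],max_speed=.02); s=get_state(); print(z,s['tcp_pos'][2].round(4),s['contact_force'].round(1))
ctrl.movel([*B[:2],.165]); C=H-.015*u; ctrl.movel([*C[:2],.185]); ctrl.ungrasp()
s,p,W,M=look('e0'); print(s['time'])
w=W.reshape(-1,3); w=w[~np.isnan(w[:,0])]; r=(w[:,:2]-H[:2])@np.array([[u[0],-u[1]],[u[1],u[0]]])
k=(abs(r[:,0]-.015)<.006)&(abs(r[:,1])<.002)&(w[:,2]<.15); print('bow top z',np.percentile(w[k,2],[10,50,90]))
cv2.imwrite('pics/e0c.png',cv2.resize(p[90:290,170:340],None,fx=3,fy=3,interpolation=cv2.INTER_CUBIC))
E
```

```text
0.1126 0.1134 [ 0.5 -0.3  8.9]
0.1136 0.1141 [0.6 0.5 7.6]
0.1146 0.1146 [ 1.3 -0.2  4.5]
0.1156 0.115 [-0.   0.3  0.4]
0.117 0.1169 [-0.6 -0.3  0.1]
0.12 0.1202 [-0.3 -0.2 -0.6]
padlock 0.67 [253.5 164.8] [ 0.5849 -0.0795  0.0896]
shackle 0.56 [254.4 154.3] [ 0.5943 -0.0793  0.1141]
toe 0.89 [251.4 155.6] [ 0.5936 -0.0783  0.1162]
toe 0.31 [503.3 206. ] [ 0.5457 -0.2995  0.047 ]
bow 0.7 [251.3 155.6] [ 0.5936 -0.0783  0.1162]
toe_hole 0.96 [256.5 164. ] [ 0.5888 -0.0816  0.117 ]
eye 0.65 [251.2  62.8] [ 0.6483 -0.076   0.1169]
eye 0.41 [493.9 284.8] [ 0.4797 -0.2944  0.0673]
44.1167
bow top z [0.115202   0.1160147  0.11690033]
```

View pics/e0c.png

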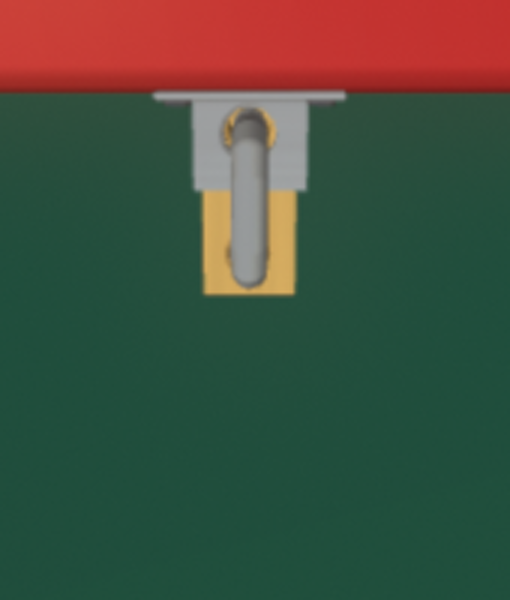

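Released, the bow stays down at about 0.116 m, which is a lift of about 2 mm. It was at 0.1376 m when open. The free leg goes through the eye into the body, so the lock is shut. The robot is clear of everything, so I'm handing in.

```bash
python3 -c "
from station import ticket,get_state
print(get_state()['contact_force'].round(1)); print(ticket.close_job())"
```

```text
[-0.3 -0.1  1.5]
the job is handed in; nothing more can be done
None
```

The padlock is shut through the hasp eye, standing under the tab with its end against the case, and the job is handed in. It took about 44 s of the 64 s allowed.

**What I did**
- I gripped the padlock round its heel leg and moved it along the mat, raised about 0.5 mm, until its end met the case at about 5.6 N.
- With shut fingers I swung the shackle round to about 13°. I then closed the fingers gently on the bow, which brought it to 0° (measured 0.006°).
- I pressed the bow down slowly. The force peaked at about 11 N where the pawl gave way and eased to about 6 N. I stopped at the hard stop at 19.4 N, below the 35 N limit.

**Last checks**
- When I backed off, contact ended with the tips at about 115 mm. The camera put the bow top at 116 mm, against 137.6 mm open. The shackle therefore stayed down at roughly 2 mm lift, as it should when locked.
- The last picture shows the free leg through the eye and into the body, with the gripper clear.
- I felt no separate click for the pawl snapping in; I judge it locked because the shackle stayed down.
- The grip position put the hole about 1 mm deeper under the tab than I expected. This is within calibration error, and the leg went in without jamming.
- I did not photograph the other things on the bench again, but no move came near them.

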